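# Shut down the filter station left open and send its cap to wash

### The arm

A 6-joint arm with a two-finger parallel gripper is mounted at the origin on the work surface. World frame = base frame: x ahead of the robot, y to its left, z up, the work surface at z = 0. Lengths are in m, angles in rad, forces in N, time in s.
With the tool pointing down it reaches from about 0.425 to 1.125 m from the base axis. Payload 14.9 kg.
Tool frame: the origin (TCP) lies midway between the tips of the shut fingers; the grasp point (between the pads) lies 19 mm behind it (ctrl.grip_depth is the distance from the TCP to the grasp point, in m); z points along the fingers, y is the line along which they close (so a half turn about z gives the same grasp; the last joint's range is limited). The gripper opens to 91 mm and grips with 3 to 60 N. Pads are 32 mm wide; open, the fingers measure 118 mm over their backs; the gripper's body (76 mm by 178 mm) begins 60 mm behind the grasp point.
Start: joints at [-1.213, 0.379, 1.734, -0, 1.028, -0.033], TCP at [0.267, -0.647, 0.214] pointing down, gripper open.
Joint ranges: [-2.77, 2.77], [-0.74, 2.19], [0, 2.66], [-1.06, 4.2], [0.31, 2.87], [-3.08, 3.08]. Speed limits (rad/s): [1.89, 1.89, 2.39, 3.14, 3.14, 3.14].

### API

Orientations are given as a unit quaternion [x, y, z, w].
In Python, from station import ctrl gives the robot as it stands. The module is installed in compiled form; this text tells all that it offers.
- The arm moves only by the shell command python3 -m pendant 'ROWS' [FORCE]. ROWS is JSON, one flat list of numbers, 7 for each row, row after row: the shift along the world's x, y, z in mm, then the turn, a rotation vector about the world's x, y, z in degrees, then the closure, from -1 (fully open) to 1 (shut). A call has 1 to 20 rows; each row shifts and turns the commanded pose from where the row before left it; what a row does not reach is not made up. A row lasts 1/10 s, in which the tool goes at most 50 mm and 8.59 degrees, less where a joint would pass 70% of its speed; a pose out of reach is approached as far as the arm can. A call with a gripper value outside its range is refused whole. The fingers move at their own pace and stop on an object; FORCE is the grip in N (left out, the last holds). Time passes only in rows, so rows that do not move let the fingers close. It gives the time, the measured TCP pose, the force, the opening and the grip force at its end, in the units of the state.
- ctrl.observe(): the state, without advancing time (a new reading comes with each control period).
- ctrl.get_image(name): name is "scene" or "top" or "wrist"; returns the picture (420x560x3 uint8, blue, green, red); there is no depth.
- ctrl.calibration(name): a dict with "fx", "fy", "cx", "cy" (pixels), "pose" (4x4, takes a point from camera to world coordinates). Camera axes: x right, y down, z forward; pixel columns grow to the right and rows downward; lengths in m; the calibration is good to about 2 mm. A picture is of the moment at which its call begins: read the wrist's pose just before it. calibration takes no time and is no camera call; for the wrist camera it gives the pose at the moment of the call.
- ctrl.sign_off(): hands the job in; it is judged then, once.
The state is a dict: "time": time; "joints": joint angles; "joint_vel": joint speeds; "joint_torque": joint torques, N m; "ee_pos": TCP position; "tcp_rot": TCP orientation; "ft_force": force on the tool from outside, world axes, zero at the start; "moment": the same for the moment, N m; "width": opening from 0.0 (shut) to 1.0 (fully open); "grasp_force": force on a finger pad.
Only numpy, scipy, OpenCV 4.12 (cv2) and the standard library are available. Lean on these libraries where they do the work, as an engineer would, in place of code of your own. Each camera call takes 0.05 s, during which the arm holds its last target. There are 200 camera calls.

### The job

One of the three stations of the filter manifold has been left with its valve open (its yellow lever points out towards the robot instead of lying crosswise). Turn that lever fully shut, and only then pull the cap off that same station and stand it upright, closed end up, flat on the floor of the tray of the cap's own colour, beside the cap already there. Leave the other two stations with their caps on and valves shut, and do not displace or tip the bottle, the dishes or the canister.

Things in the scene. Friction and masses are not known exactly. Their poses are not given: they have to be found in the camera images.
- station_a: One of three identical filter stations, side by side 76 mm apart in any order. Fixed; origin on the bench, x away from the robot, y left along the manifold, z up. A steel head, 34 mm wide (collar 41 mm), leans 35 degrees from vertical towards the robot, along (-0.574, 0, 0.819) in these axes, and wears a push-on cap. Blue frames, 16 mm wide, stand 125 mm to either side of the middle station.
- seat_a (a point): Centre of the head's shoulder on which the cap's open end sits, at (0.005, 0, 0.092) in station axes. A 22 mm thick neck goes on 22 mm up the head's axis into the cap; spring balls hold the cap: about 10 N at first, fading over 10 mm. A 12 mm steel rail runs along y above and behind the caps, at x 0.028, z 0.190 in station axes: no reaching caps from straight above.
- lever_a (a joint): Angle of this station's yellow valve lever about its vertical spindle at (-0.072, 0) in station axes: 0 = shut (lever crosswise, pointing to the station's +y), growing anticlockwise seen from above to 1.57 = open (pointing to -x). Stops at both ends; light friction (0.08 N m, about 2 N at the paddle); stays where it is left.
- lever_a_paddle (a point): Top centre of the upright paddle on the lever's end, 43 mm out from the spindle, 71 mm above the bench. The paddle is 8 mm thick, 22 mm long along the lever; its top is 24 mm above the lever's bar, which is 10 mm wide, reaches 52 mm out and has its underside 40 mm above the bench. Nothing stands beside the paddle but the neighbouring levers.
- station_b: One of three identical filter stations, side by side 76 mm apart in any order. Fixed; origin on the bench, x away from the robot, y left along the manifold, z up. A steel head, 34 mm wide (collar 41 mm), leans 35 degrees from vertical towards the robot, along (-0.574, 0, 0.819) in these axes, and wears a push-on cap. Blue frames, 16 mm wide, stand 125 mm to either side of the middle station.
- seat_b (a point): Centre of the head's shoulder on which the cap's open end sits, at (0.005, 0, 0.092) in station axes. A 22 mm thick neck goes on 22 mm up the head's axis into the cap; spring balls hold the cap: about 10 N at first, fading over 10 mm. A 12 mm steel rail runs along y above and behind the caps, at x 0.028, z 0.190 in station axes: no reaching caps from straight above.
- lever_b (a joint): Angle of this station's yellow valve lever about its vertical spindle at (-0.072, 0) in station axes: 0 = shut (lever crosswise, pointing to the station's +y), growing anticlockwise seen from above to 1.57 = open (pointing to -x). Stops at both ends; light friction (0.08 N m, about 2 N at the paddle); stays where it is left.
- lever_b_paddle (a point): Top centre of the upright paddle on the lever's end, 43 mm out from the spindle, 71 mm above the bench. The paddle is 8 mm thick, 22 mm long along the lever; its top is 24 mm above the lever's bar, which is 10 mm wide, reaches 52 mm out and has its underside 40 mm above the bench. Nothing stands beside the paddle but the neighbouring levers.
- station_c: One of three identical filter stations, side by side 76 mm apart in any order. Fixed; origin on the bench, x away from the robot, y left along the manifold, z up. A steel head, 34 mm wide (collar 41 mm), leans 35 degrees from vertical towards the robot, along (-0.574, 0, 0.819) in these axes, and wears a push-on cap. Blue frames, 16 mm wide, stand 125 mm to either side of the middle station.
- seat_c (a point): Centre of the head's shoulder on which the cap's open end sits, at (0.005, 0, 0.092) in station axes. A 22 mm thick neck goes on 22 mm up the head's axis into the cap; spring balls hold the cap: about 10 N at first, fading over 10 mm. A 12 mm steel rail runs along y above and behind the caps, at x 0.028, z 0.190 in station axes: no reaching caps from straight above.
- lever_c (a joint): Angle of this station's yellow valve lever about its vertical spindle at (-0.072, 0) in station axes: 0 = shut (lever crosswise, pointing to the station's +y), growing anticlockwise seen from above to 1.57 = open (pointing to -x). Stops at both ends; light friction (0.08 N m, about 2 N at the paddle); stays where it is left.
- lever_c_paddle (a point): Top centre of the upright paddle on the lever's end, 43 mm out from the spindle, 71 mm above the bench. The paddle is 8 mm thick, 22 mm long along the lever; its top is 24 mm above the lever's bar, which is 10 mm wide, reaches 52 mm out and has its underside 40 mm above the bench. Nothing stands beside the paddle but the neighbouring levers.
- cap_teal: The teal push-on cap, 34 mm in diameter, 34 mm high, 30 g, ribbed, open underneath. Origin at the centre of its open end, z along its axis towards its closed top. Starts pushed on one of the three heads, leaning with it (35 degrees from vertical).
- tray_teal: The teal wash tray (teal walls, white floor): open, shallow, fixed, 146 mm (its x) by 62 mm (its y), 13 mm high over all, walls and floor 3 mm. Origin at the centre of its underside, which lies on the white board 6 mm above the bench. The three trays lie side by side 75 mm apart in any order.
- spare_teal: A loose teal cap of the same size that already stands upright in the teal tray, in its -x half. Origin at the centre of its underside.
- cap_purple: The purple push-on cap, 34 mm in diameter, 34 mm high, 30 g, ribbed, open underneath. Origin at the centre of its open end, z along its axis towards its closed top. Starts pushed on one of the three heads, leaning with it (35 degrees from vertical).
- tray_purple: The purple wash tray (purple walls, white floor): open, shallow, fixed, 146 mm (its x) by 62 mm (its y), 13 mm high over all, walls and floor 3 mm. Origin at the centre of its underside, which lies on the white board 6 mm above the bench. The three trays lie side by side 75 mm apart in any order.
- spare_purple: A loose purple cap of the same size that already stands upright in the purple tray, in its -x half. Origin at the centre of its underside.
- cap_blue: The blue push-on cap, 34 mm in diameter, 34 mm high, 30 g, ribbed, open underneath. Origin at the centre of its open end, z along its axis towards its closed top. Starts pushed on one of the three heads, leaning with it (35 degrees from vertical).
- tray_blue: The blue wash tray (blue walls, white floor): open, shallow, fixed, 146 mm (its x) by 62 mm (its y), 13 mm high over all, walls and floor 3 mm. Origin at the centre of its underside, which lies on the white board 6 mm above the bench. The three trays lie side by side 75 mm apart in any order.
- spare_blue: A loose blue cap of the same size that already stands upright in the blue tray, in its -x half. Origin at the centre of its underside.
- bottle: Amber glass bottle, 48 mm in diameter, 130 mm high, standing loose between manifold and trays. Origin at the centre of its underside.
- dishes: Stack of culture dishes, 93 mm in diameter, 75 mm high, loose (one solid piece). Origin at the centre of its underside.
- canister: Black canister with a yellow band, 84 mm in diameter, 112 mm high, loose. Origin at the centre of its underside.
Not all that is in view belongs to the job. What is shaped like the cap_purple but red is not meant.

How it is judged:
On the way, in this order (a step that is already met when the one before it is completed fails the run):
1. the open valve's lever is turned shut while the station's cap is still on (value of joint lever_a below 0.12 rad and distance between any of cap_teal, cap_purple, cap_blue and seat_a below 0.006 m), for 0.1 s.
2. that station's cap is pulled off its neck (distance between each of cap_teal, cap_purple, cap_blue and seat_a above 0.03 m), for 0.1 s.
At the end, for the whole second after the job is handed in: The opened station's cap stands upright (within 0.1 rad), closed end up, on the floor (within 4 mm) of the tray of its own colour, released and at rest; all three levers are within 0.12 rad of shut; the other two caps are within 6 mm of their seats (((x of cap_teal in the frame of tray_teal between -0.06 and 0.06 m and y of cap_teal in the frame of tray_teal between -0.018 and 0.018 m and z of cap_teal in the frame of tray_teal between -0.002 and 0.007 m and angle between cap_teal's own z axis and vertical below 0.1 rad and linear speed of cap_teal below 0.02 m/s and contact force between cap_teal and the fingers below 0.05 N) or (x of cap_purple in the frame of tray_purple between -0.06 and 0.06 m and y of cap_purple in the frame of tray_purple between -0.018 and 0.018 m and z of cap_purple in the frame of tray_purple between -0.002 and 0.007 m and angle between cap_purple's own z axis and vertical below 0.1 rad and linear speed of cap_purple below 0.02 m/s and contact force between cap_purple and the fingers below 0.05 N) or (x of cap_blue in the frame of tray_blue between -0.06 and 0.06 m and y of cap_blue in the frame of tray_blue between -0.018 and 0.018 m and z of cap_blue in the frame of tray_blue between -0.002 and 0.007 m and angle between cap_blue's own z axis and vertical below 0.1 rad and linear speed of cap_blue below 0.02 m/s and contact force between cap_blue and the fingers below 0.05 N)) and distance between each of cap_teal, cap_purple, cap_blue and seat_a above 0.012 m and distance between any of cap_teal, cap_purple, cap_blue and seat_b below 0.006 m and distance between any of cap_teal, cap_purple, cap_blue and seat_c below 0.006 m and value of joint each of lever_a, lever_b, lever_c below 0.12 rad); the robot touches nothing.
It fails at once if a cap of another station is pulled off (distance between each of cap_teal, cap_purple, cap_blue and seat_b above 0.012 m or distance between each of cap_teal, cap_purple, cap_blue and seat_c above 0.012 m).
It fails at once if the valve of another station is opened (more than 0.25 rad) (value of joint any of lever_b, lever_c above 0.25 rad).
It fails at once if the bottle, the dishes or the canister is moved by more than 20 mm or tipped by more than 0.25 rad (distance of any of bottle, dishes, canister from where it was at the start of the episode above 0.02 m or angle between any of bottle, dishes, canister's own z axis and vertical above 0.25 rad).
It also fails if it takes over 53 s, if anything falls off the work surface, if the arm or the gripper's body presses on something with over 40 N, if the wrist force passes 120 N, or if a joint passes its speed limit or range.

## Working session

There is one attempt and no reset: what is moved stays moved. The work goes in short steps, Python scripts to look and compute and a shell command to move; the robot and the scene stay as the last step left them, time stands still between calls to the robot, and variables do not carry over. Pictures are saved under pics/ and viewed, at most 10 in all, crops included, and the job is handed in when it is done.

```bash
mkdir -p pics; cat > h.py <<'E'
import numpy as np, cv2
from station import ctrl
def grab(n,f=None):
    c=ctrl.calibration(n); im=np.array(ctrl.get_image(n))
    if f: cv2.imwrite('pics/'+f,im)
    return im,c
def ray(c,u,v):
    P=np.array(c['pose']); d=P[:3,:3]@np.array([(u-c['cx'])/c['fx'],(v-c['cy'])/c['fy'],1.])
    return P[:3,3],d
def onz(c,u,v,z):
    o,d=ray(c,u,v); return o+d*(z-o[2])/d[2]
def proj(c,p):
    P=np.array(c['pose']); q=P[:3,:3].T@(np.asarray(p)-P[:3,3]); return np.array([c['fx']*q[0]/q[2]+c['cx'],c['fy']*q[1]/q[2]+c['cy']])
E
python3 - <<'E'
from h import *
a,c=grab('scene','s0.png'); b,d=grab('top','t0.png')
np.set_printoptions(precision=3,suppress=True)
print(c,d,ctrl.grip_depth,ctrl.observe())
E
```

```text
{'fx': 485.3115863758727, 'fy': 485.3115863758727, 'cx': 279.06283386158276, 'cy': 205.80299886126846, 'pose': array([[-0.709,  0.484, -0.513,  1.089],
       [ 0.705,  0.474, -0.528,  0.516],
       [-0.012, -0.736, -0.677,  0.709],
       [ 0.   ,  0.   ,  0.   ,  1.   ]])} {'fx': 434.5283446307601, 'fy': 434.5283446307601, 'cx': 281.998348893994, 'cy': 212.1806295433033, 'pose': array([[ 0.163, -0.964,  0.212,  0.438],
       [-0.987, -0.159,  0.037, -0.009],
       [-0.002, -0.215, -0.977,  0.926],
       [ 0.   ,  0.   ,  0.   ,  1.   ]])} 0.0188 {'time': 0.1, 'joints': array([-1.213,  0.379,  1.735, -0.   ,  1.029, -0.033]), 'joint_vel': array([-0.001, -0.002, -0.003,  0.001,  0.   ,  0.001]), 'joint_torque': array([  0.001, -76.503, -43.529,   0.065,   0.04 ,  -0.   ]), 'ee_pos': array([ 0.267, -0.647,  0.213]), 'tcp_rot': array([ 0.981,  0.194, -0.   , -0.   ]), 'ft_force': array([ 0.325, -0.798, -0.32 ]), 'moment': array([-0.001,  0.011, -0.005]), 'grasp_force': 0.0, 'width': 0.9996071401924773}
```

View pics/s0.png

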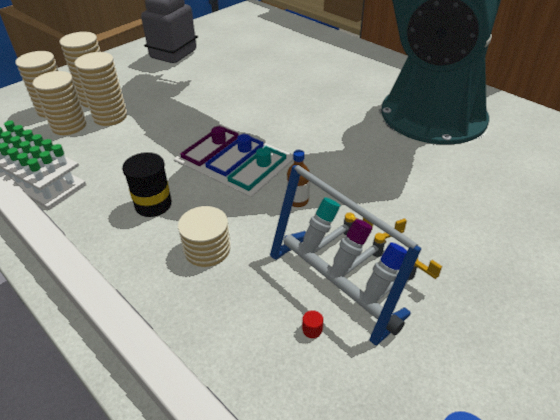

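View pics/t0.png

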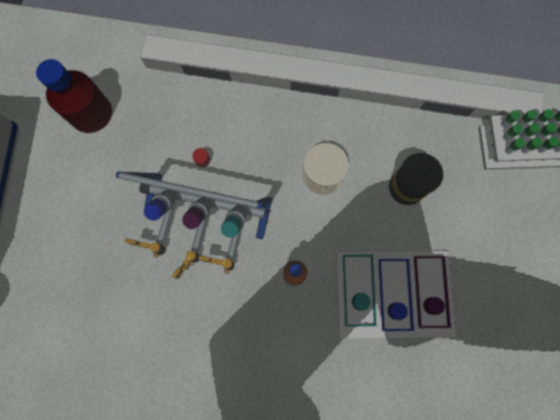

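Scene view: teal/purple/blue caps at (328,209), (357,231), (395,256), with trays at (258,167), (236,155), (210,146) and the red decoy at (313,324). Top view: caps blue (155,208), purple (194,217), teal (232,226). The purple (middle) lever at (178,275) points outward and the other two lie crosswise.

Candidates for the purple cap:
- seated cap (194,217)
- spare (434,306)
- red decoy (201,157), which is not meant

I choose the seated one.

```bash
cat > m.py <<'E'
from h import *
np.set_printoptions(precision=4,suppress=True)
R={'teal':(80,98),'purple':(140,172),'blue':(110,126),'yellow':(15,28)}
def blobs(im,k,amin=12,smin=110,vmin=50):
    h=cv2.cvtColor(im,cv2.COLOR_BGR2HSV); m=cv2.inRange(h,(R[k][0],smin,vmin),(R[k][1],255,255))
    n,l,st,ce=cv2.connectedComponentsWithStats(m)
    return [(st[i].tolist(),ce[i].round(1).tolist()) for i in range(1,n) if st[i,4]>=amin],l
E
python3 - <<'E'
from m import *
for n,f in(('scene','s0.png'),('top','t0.png')):
    im=cv2.imread('pics/'+f)
    for k in R:
        print(n,k)
        for s,c in blobs(im,k,smin=110 if k!='purple' else 80,vmin=50 if k!='purple' else 25)[0]: print('  ',s,c)
s=cv2.imread('pics/s0.png')[180:350,260:460]; t=cv2.imread('pics/t0.png')[160:300,100:300]
cv2.imwrite('pics/c0.png',np.vstack([cv2.resize(s,(400,340),interpolation=2),cv2.resize(t,(400,260),interpolation=2)]) if 0 else np.hstack([cv2.resize(s,(400,340),interpolation=2),cv2.resize(t,(400,340),interpolation=2)]))
E
```

```text
scene teal
   [485, 0, 13, 30, 133] [490.5, 10.7]
   [398, 118, 10, 10, 25] [402.5, 122.7]
   [408, 121, 8, 15, 29] [412.2, 126.8]
   [478, 121, 6, 5, 12] [481.1, 122.8]
   [404, 124, 4, 7, 13] [405.4, 127.1]
   [417, 125, 5, 6, 13] [418.7, 127.6]
   [466, 125, 20, 13, 69] [474.5, 130.8]
   [416, 131, 8, 6, 16] [419.2, 133.6]
   [430, 132, 7, 5, 12] [433.1, 133.9]
   [456, 132, 12, 9, 29] [461.0, 136.5]
   [431, 135, 10, 6, 16] [435.5, 137.7]
   [228, 146, 58, 45, 700] [257.9, 165.3]
   [316, 197, 24, 25, 375] [327.6, 209.0]
scene purple
   [181, 126, 57, 40, 629] [211.4, 143.5]
   [346, 219, 26, 26, 427] [358.7, 231.1]
scene blue
   [294, 12, 15, 7, 21] [301.2, 14.9]
   [313, 19, 10, 5, 12] [317.1, 20.7]
   [205, 134, 58, 42, 665] [235.8, 152.3]
   [293, 150, 11, 12, 75] [298.5, 155.2]
   [381, 243, 27, 27, 473] [393.7, 256.1]
   [445, 412, 35, 8, 162] [461.0, 416.1]
scene yellow
   [0, 0, 146, 67, 5685] [71.8, 22.6]
   [262, 1, 24, 8, 39] [273.6, 4.5]
   [324, 0, 39, 22, 602] [344.6, 8.4]
   [533, 1, 4, 9, 12] [534.6, 4.9]
   [386, 37, 9, 5, 16] [390.5, 39.6]
   [64, 43, 32, 8, 68]
[... 1482 characters left out ...]
, 17, 16, 189] [190.8, 219.9]
   [443, 263, 2, 12, 13] [443.8, 268.2]
   [444, 276, 6, 51, 70] [446.7, 302.8]
   [427, 298, 18, 16, 212] [435.5, 305.5]
top blue
   [36, 59, 31, 32, 671] [51.0, 74.1]
   [144, 194, 21, 26, 350] [153.2, 208.1]
   [258, 202, 4, 6, 20] [259.5, 204.7]
   [267, 204, 3, 7, 14] [267.8, 206.4]
   [257, 213, 11, 25, 126] [261.7, 225.8]
   [406, 260, 7, 70, 111] [409.8, 296.5]
   [290, 264, 11, 12, 106] [295.2, 269.4]
   [391, 303, 16, 17, 212] [398.5, 310.8]
top yellow
   [402, 197, 9, 4, 14] [405.8, 198.1]
   [126, 239, 10, 5, 32] [130.7, 241.3]
   [137, 243, 23, 9, 116] [150.6, 246.1]
   [173, 251, 23, 26, 182] [185.4, 262.7]
   [198, 256, 34, 13, 163] [217.6, 261.3]
```

View pics/c0.png

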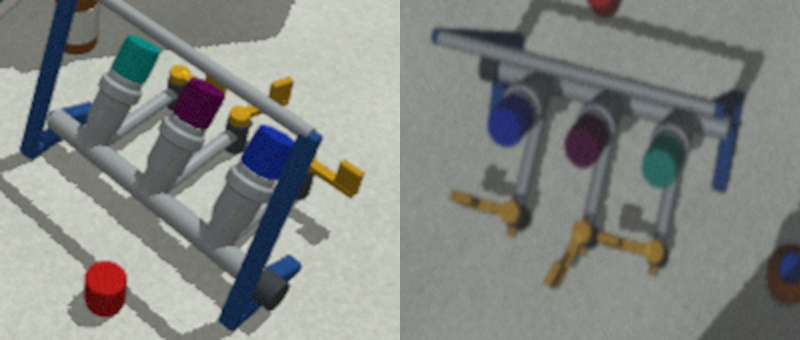

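The crop confirms it: the purple-capped middle station has the open lever (paddle ~(178,275) in the top view, spindle ~(191,256)).

```bash
python3 - <<'E'
from m import *
C,D=ctrl.calibration('scene'),ctrl.calibration('top')
def tri(a,b):
    o,d=ray(C,*a);p,e=ray(D,*b); d/=np.linalg.norm(d);e/=np.linalg.norm(e)
    s=np.linalg.lstsq(np.c_[d,-e],p-o,rcond=None)[0]; x=o+d*s[0];y=p+e*s[1]
    return (x+y)/2,np.linalg.norm(x-y)
for k,a,b in(('teal',(327.6,209),(230.5,227)),('purple',(358.7,231.1),(191.5,218.5)),('blue',(393.7,256.1),(153.2,209)),('bottlecap',(298.5,155),(295,269.4))): print(k,*tri(a,b))
for k,z,p in(('blue pad',.071,(130,240.5)),('spB',.055,(156,247)),('spP',.055,(191.5,255.5)),('spT',.055,(227.5,263.3)),('padP',.071,(177,273)),('red',.0,(201,160))): print(k,onz(D,*p,z))
im=cv2.imread('pics/t0.png'); sc=cv2.imread('pics/s0.png')
# tray walls: rectify regions; board crop
cv2.imwrite('pics/c1.png',np.hstack([cv2.resize(im[240:345,325:465],(400,300),interpolation=2),cv2.resize(sc[110:200,165:300],(400,300),interpolation=2)]))
for p in((434,300),(398,306),(361,297)): print('spare top',onz(D,*p,.043))
for k,p in(('dish',(326,165)),('can',(417,175))): print(k,onz(D,*p,.09))
E
```

```text
teal [0.5729 0.1143 0.103 ] 0.0024842323574814484
purple [0.5775 0.191  0.1036] 0.004430415255480358
blue [0.5835 0.2682 0.1045] 0.003935306461203117
bottlecap [ 0.5105 -0.02    0.1224] 0.0004969118777823621
blue pad [0.5181 0.3122 0.071 ]
spB [0.5152 0.2633 0.055 ]
spP [0.51  0.189 0.055]
spT [0.5064 0.1146 0.055 ]
padP [0.4705 0.2062 0.071 ]
red [0.7283 0.2249 0.    ]
spare top [ 0.5026 -0.3035  0.043 ]
spare top [ 0.4793 -0.2341  0.043 ]
spare top [ 0.4848 -0.1594  0.043 ]
dish [ 0.7306 -0.0492  0.09  ]
can [ 0.7394 -0.2324  0.09  ]
```

View pics/c1.png

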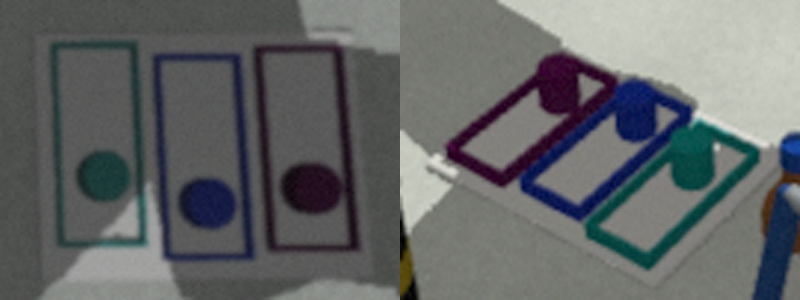

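Top crop: the purple tray is the right-most one, with outer corners at crop (255,46), (341,46), (357,247), (272,250) and its spare in the near half. The far half is free. Next I move over the manifold for a close look with the wrist camera.

```bash
python3 -m pendant '[20,45,8,0,0,-1.5,1, 20,45,8,0,0,-1.5,1, 20,45,8,0,0,-1.5,1, 20,45,8,0,0,-1.5,1, 20,45,8,0,0,-1.5,1, 20,45,8,0,0,-1.5,1, 8,45,8,0,0,-1.5,1, 8,45,8,0,0,-1.5,1, 8,45,8,0,0,-1.5,1, 8,45,8,0,0,-1.5,1, 8,45,8,0,0,-1.5,1, 8,45,8,0,0,-1.5,1, 8,45,8,0,0,-1.5,1, 8,45,8,0,0,-1.5,1, 8,45,8,0,0,-1.5,1, 8,45,0,0,0,-1.5,1, 0,45,0,0,0,-1.5,1, 0,45,0,0,0,0,1, 0,0,0,0,0,0,1]' 20
python3 - <<'E'
from m import *
im,c=grab('wrist','w0.png'); s=ctrl.observe(); print(s['ee_pos'],s['tcp_rot'],s['width'],c['pose'],c['fx'],c['cx'],c['cy'])
t,_=grab('top','t1.png'); cv2.imwrite('pics/v1.png',np.hstack([im[:,:],t[210:350,300:480].repeat(3,0).repeat(3,1)[:420,:]])[:, :1100])
cv2.imwrite('pics/v1.png',cv2.resize(cv2.imread('pics/v1.png'),(800,306)))
E
```

```text
time: 2.0
ee_pos: [0.4661, 0.1666, 0.3337]
tcp_rot: [1.0, -0.025, -0.0, -0.0]
ft_force: [-0.1, 0.1, 0.6]
width: 0.006
grasp_force: 0.0
[0.4662 0.1647 0.3336] [ 0.9997 -0.0253 -0.0003  0.0001] 0.0007395732152351178 [[-0.0505 -0.9619 -0.2685  0.5424]
 [-0.9987  0.0485  0.0143  0.1632]
 [-0.0008  0.2689 -0.9632  0.5032]
 [ 0.      0.      0.      1.    ]] 354.43349847836157 277.09994936812416 208.00506905248815
```

View pics/w0.png

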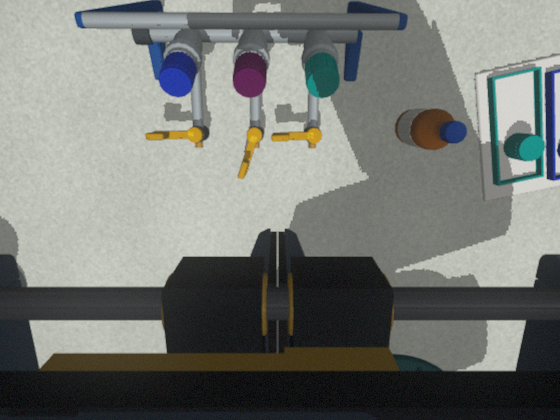

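Wrist view: spindles blue (198,134), purple (255,133), teal (314,134); open paddle ~(243,168). Cap tops at (178,80), (249,79), (321,80). The bottle at (440,130) is clear.

```bash
python3 - <<'E'
from m import *
im=cv2.imread('pics/w0.png'); c=ctrl.calibration('wrist'); D=ctrl.calibration('top')
for n,p in(('B',(198,133)),('P',(255,133)),('T',(314,133.5))): print(n,onz(c,*p,.055))
for k in('blue','purple','teal'):
    for s,ce in blobs(im,k,60,80,25)[0]: print(k,s,ce,onz(c,*ce,.112) if s[1]<120 else '')
for s,ce in blobs(im,'yellow',30)[0]: print(s,ce)
print('padP tip bottom',onz(c,242,176,.06),'blue pad',onz(c,148,136,.07),'teal pad',onz(c,274,136,.07))
t=cv2.imread('pics/t1.png'); 
m=cv2.inRange(cv2.cvtColor(t,cv2.COLOR_BGR2HSV),(135,60,20),(175,255,255)); m[:,:400]=0;m[:240]=0
q=cv2.findNonZero(m); r=cv2.minAreaRect(q); print(r); bx=cv2.boxPoints(r)
for p in bx: print(p,onz(D,*p,.017))
E
```

```text
B [0.519  0.2593 0.055 ]
P [0.5153 0.1888 0.055 ]
T [0.5109 0.1158 0.055 ]
blue [143, 0, 19, 11, 69] [152.6, 5.7] [0.6471 0.2776 0.112 ]
blue [348, 2, 15, 11, 62] [354.1, 7.1] [0.6354 0.0788 0.112 ]
blue [157, 52, 40, 45, 1342] [177.1, 73.8] [0.583  0.2616 0.112 ]
blue [545, 69, 15, 111, 965] [550.3, 124.5] [ 0.5111 -0.1325  0.112 ]
blue [440, 121, 27, 22, 477] [453.0, 131.7] 
purple [233, 53, 33, 44, 1204] [249.4, 74.6] [0.5783 0.1868 0.112 ]
teal [305, 52, 34, 46, 1253] [321.4, 74.7] [0.5743 0.1123 0.112 ]
teal [487, 67, 59, 119, 2603] [518.1, 132.6] [ 0.5043 -0.0991  0.112 ]
teal [394, 355, 45, 17, 440] [413.4, 364.1] 
[146, 127, 57, 20, 545] [178.8, 135.2]
[238, 127, 24, 52, 482] [249.9, 148.6]
[272, 127, 50, 21, 499] [300.0, 136.2]
[261, 273, 7, 63, 303] [263.9, 304.0]
[288, 273, 6, 63, 282] [290.4, 304.6]
[390, 310, 4, 19, 35] [391.9, 318.0]
[39, 347, 360, 24, 6727] [233.8, 360.6]
padP tip bottom [0.4632 0.2086 0.06  ] blue pad [0.5194 0.3164 0.07  ] teal pad [0.5115 0.1653 0.07  ]
((432.1349182128906, 291.0243225097656), (72.04010009765625, 30.5987491607666), 86.18592071533203)
[414.4734 256.1017] [ 0.5879 -0.2639  0.017 ]
[445.0044 254.0663] [ 0.6026 -0.3266  0.017 ]
[449.7964 325.9469] [ 0.4582 -0.3483  0.017 ]
[419.2654 327.9823] [ 0.4442 -0.2877  0.017 ]
```

View pics/v1.png

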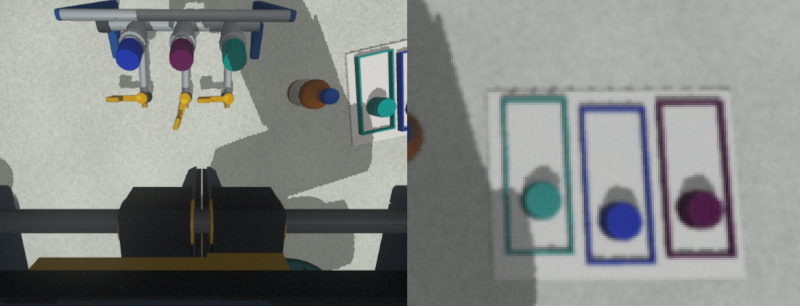

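Station frame: purple spindle ≈ (0.512, 0.190), yaw ≈ -3°, lever at about 70° open. I descend on the paddle's -y side with closed fingers and push it round.

```bash
python3 -m pendant '[-3,2,-40,0,0,0,1, 0,0,-40,0,0,0,1, 0,0,-40,0,0,0,1, 0,0,-40,0,0,0,1, 0,0,-40,0,0,0,1, 0,0,-40,0,0,0,1, 0,0,-40,0,0,0,1, 0,8,0,0,0,0,1, 0,8,0,0,0,0,1, 0,8,0,0,0,0,1, 0,7,0,0,0,0,1, 0,7,0,0,0,0,1, 0,0,0,0,0,0,1]'
python3 - <<'E'
from m import *
im,c=grab('wrist','w1.png')
E
```

```text
time: 3.4
ee_pos: [0.4642, 0.2038, 0.0551]
tcp_rot: [1.0, -0.027, 0.001, -0.0]
ft_force: [-0.5, -0.0, 0.1]
width: 0.006
grasp_force: 0.0
```

View pics/w1.png

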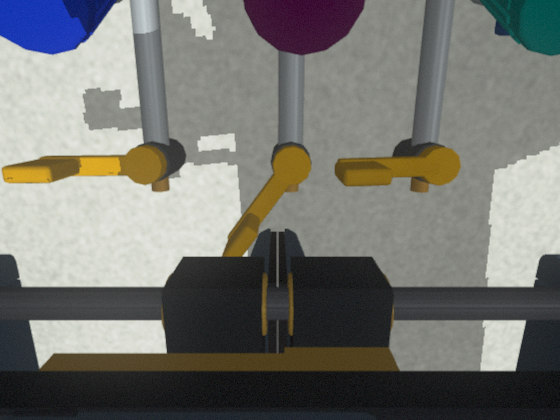

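The lever has moved to ~57° (spindle (291,162), paddle (237,245)). I keep pushing.

```bash
python3 -c "
from m import *
c=ctrl.calibration('wrist')
for p in ((147,160),(291,160),(438,162)): print(onz(c,*p,.055))"
python3 -m pendant '[0,8,0,0,0,0,1, 4,7,0,0,0,0,1, 7,6,0,0,0,0,1, 7,6,0,0,0,0,1, 6,4,0,0,0,0,1, 5,3,0,0,0,0,1, 0,0,0,0,0,0,1]'
python3 - <<'E'
from m import *
im,c=grab('wrist','w2.png'); print(onz(c,280,240,.055)); b,_=blobs(im,'yellow',60); print(b)
E
```

```text
[0.5201 0.2633 0.055 ]
[0.5164 0.1946 0.055 ]
[0.5117 0.1243 0.055 ]
time: 4.15
ee_pos: [0.4927, 0.2369, 0.0536]
tcp_rot: [1.0, -0.027, -0.001, 0.0]
ft_force: [-2.8, -0.0, -1.2]
width: 0.003
grasp_force: 1.7
[0.5052 0.2354 0.055 ]
[([87, 195, 146, 45, 3737], [163.2, 219.0]), ([252, 195, 124, 45, 3559], [313.0, 218.6]), ([398, 195, 123, 48, 3840], [459.9, 220.1]), ([261, 273, 7, 63, 301], [263.9, 304.0]), ([287, 273, 7, 63, 295], [290.4, 304.3]), ([39, 347, 360, 24, 6741], [233.7, 360.6])]
```

View pics/w2.png

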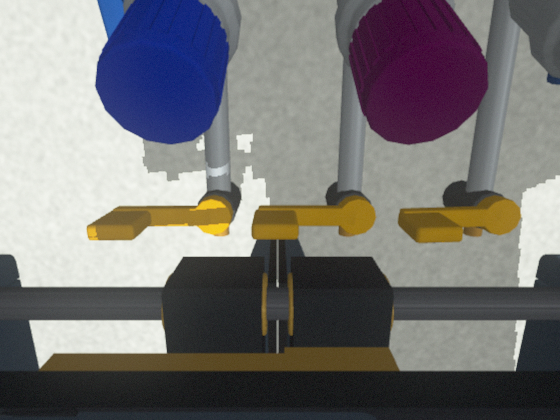

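Shut or nearly so: all three yellow levers now lie parallel, the middle paddle at (275,222). A last nudge onto the stop, then back off, rise, tilt to the head's axis and open part-way.

```bash
python3 -m pendant '[2,0,0,0,0,0,1, 2,0,0,0,0,0,1, 1,0,0,0,0,0,1, 0,0,0,0,0,0,1]'
python3 -m pendant '[-25,0,0,0,0,0,1, -25,0,0,0,0,0,1, 0,-11,32,-0.4,-7,0,1, 0,-11,32,-0.4,-7,0,-0.1, 0,-11,32,-0.4,-7,0,-0.1, 0,-11,32,-0.4,-7,0,-0.1, 38,0,0,-0.4,-7,0,-0.1, 39,0,0,0,0,0,-0.1, 0,0,0,0,0,0,-0.1, 0,0,0,0,0,0,-0.1]' 40
python3 - <<'E'
from m import *
im,c=grab('wrist','w3.png'); s=ctrl.observe(); print(s['ee_pos'],s['tcp_rot'],s['width'],c['pose'])
for k in ('purple','blue','teal','yellow'): print(k,blobs(im,k,200,80,25)[0])
E
```

```text
time: 4.6
ee_pos: [0.4934, 0.2369, 0.0532]
tcp_rot: [1.0, -0.028, -0.004, 0.001]
ft_force: [-32.1, 12.4, 19.1]
width: 0.002
grasp_force: 16.7
time: 5.6
ee_pos: [0.5115, 0.1907, 0.1824]
tcp_rot: [0.959, -0.028, 0.28, 0.012]
ft_force: [-0.1, 0.1, -0.6]
width: 0.543
grasp_force: 0.0
[0.5108 0.1906 0.1821] [ 0.9595 -0.0281  0.2799  0.0118] 0.5477905534900488 [[-0.0611 -0.9546  0.2915  0.484 ]
 [-0.9981  0.0566 -0.0238  0.1941]
 [ 0.0062 -0.2924 -0.9563  0.366 ]
 [ 0.      0.      0.      1.    ]]
purple [([250, 166, 45, 51, 1792], [271.7, 191.2])]
blue [([99, 101, 63, 49, 386], [133.6, 128.5]), ([146, 165, 55, 53, 2154], [173.0, 190.9])]
teal [([343, 165, 54, 52, 2055], [369.7, 190.5])]
yellow [([449, 46, 32, 30, 218], [461.8, 64.2]), ([152, 273, 23, 63, 780], [161.2, 304.4]), ([230, 273, 54, 15, 579], [258.8, 281.7]), ([380, 272, 23, 64, 784], [393.0, 304.2]), ([298, 278, 28, 10, 250], [311.4, 282.4]), ([158, 346, 362, 26, 6989], [348.7, 360.9])]
```

View pics/w3.png

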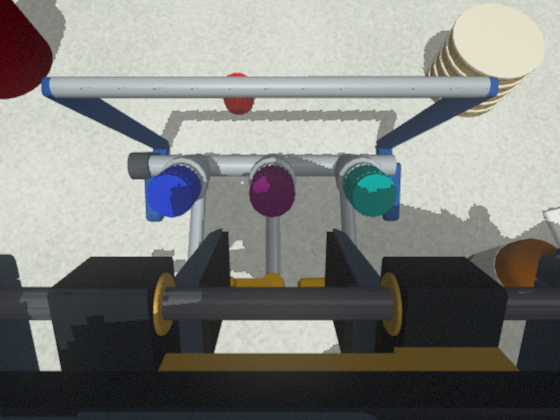

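The lever is firmly on its stop (32 N reaction). View: caps blue (173,191), purple (272,191), teal (370,191), with the gripper midline at ~277, so I need ~+4 mm in y. The tilt is 32.6°, so I add 2.4°. Then I advance to just before the cap.

```bash
python3 -m pendant '[7,2,0,-0.1,-1.2,0,-0.1, 7,2,0,-0.1,-1.2,0,-0.1, 0,0,0,0,0,0,-0.1, 8,-0.5,-11.5,0,0,0,-0.1, 8,-0.5,-11.5,0,0,0,-0.1, 8,-0.5,-11.5,0,0,0,-0.1, 8,-0.5,-11.5,0,0,0,-0.1, 8,-0.5,-11.5,0,0,0,-0.1, 0,0,0,0,0,0,-0.1, 0,0,0,0,0,0,-0.1]'
python3 - <<'E'
from m import *
from scipy.spatial.transform import Rotation as Ro
im,c=grab('wrist','w4.png'); s=ctrl.observe(); print(s['ee_pos'],Ro.from_quat(s['tcp_rot']).as_matrix()[:,2],s['width'])
for k in ('purple','blue','teal'): print(k,blobs(im,k,200,80,25)[0])
E
```

```text
time: 6.65
ee_pos: [0.5661, 0.1951, 0.1379]
tcp_rot: [0.957, -0.029, 0.289, 0.016]
ft_force: [-1.2, -0.1, 0.1]
width: 0.554
grasp_force: 0.0
[0.566  0.1951 0.1381] [ 0.5521 -0.0466 -0.8325] 0.5475507129278734
purple [([255, 216, 58, 70, 3257], [283.0, 250.9])]
blue [([458, 146, 46, 25, 276], [477.3, 156.5]), ([122, 215, 72, 63, 2446], [162.1, 241.2])]
teal [([371, 215, 73, 49, 2354], [403.6, 239.1])]
```

View pics/w4.png

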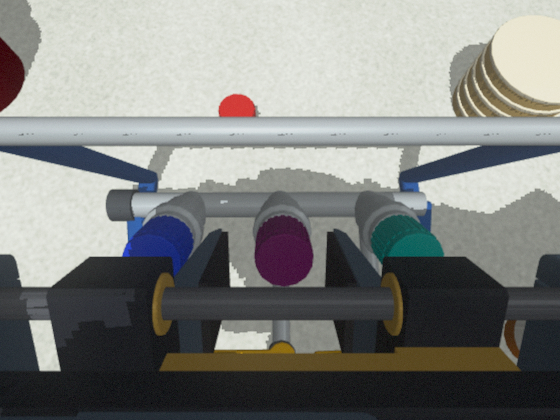

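The purple cap at (284,250) sits between the fingers, ~4 mm right of midline. Correcting and advancing.

```bash
python3 -m pendant '[-5,-3.6,-7.4,-0.1,-1.4,0,-0.1, 0,0,0,0,0,0,-0.1, 5,-0.3,-7.2,0,0,0,-0.1, 5,-0.3,-7.2,0,0,0,-0.1, 0,0,0,0,0,0,-0.1, 0,0,0,0,0,0,-0.1]'
python3 - <<'E'
from m import *
from scipy.spatial.transform import Rotation as Ro
im,c=grab('wrist','w5.png'); s=ctrl.observe(); print(s['ee_pos'],Ro.from_quat(s['tcp_rot']).as_matrix()[:,2],s['ft_force'])
for k in ('purple','blue','teal'): print(k,blobs(im,k,200,80,25)[0])
E
```

```text
time: 7.3
ee_pos: [0.5733, 0.1939, 0.1322]
tcp_rot: [0.958, -0.03, 0.286, 0.018]
ft_force: [0.1, -0.3, -0.0]
width: 0.546
grasp_force: 0.0
[0.5731 0.1939 0.1323] [ 0.5467 -0.0522 -0.8357] [-1.0415 -0.4799  0.2762]
purple [([252, 223, 61, 65, 3233], [281.8, 257.5])]
blue [([53, 156, 67, 28, 391], [87.8, 170.1]), ([119, 224, 71, 53, 1917], [159.2, 245.2])]
teal [([372, 222, 74, 49, 1909], [403.8, 243.1])]
```

```bash
python3 -c "
from m import *
s=ctrl.observe();print(s['joints'],s['joint_torque'])"
```

```text
[ 0.4048  0.2346  2.2309 -1.0616  0.3064  3.0069] [ -0.0656 -52.2035 -32.2232  -0.5263  -0.2219   0.0204]
```

Cause found: j4 and j5 are on their limits, so a 35° tool tilt is out of reach here. I will grasp with a ~22° tilt instead (the rail clears by ~18 mm), pull along the cap's axis, and stand it upright with the tool at -13°. Retreat and re-orient first.

```bash
python3 -m pendant '[-8,1,13,0,0,0,-0.1, -8,0,12,0,0,0,-0.1, 0,0,0,0,5,0,-0.1, 0,0,0,0,5,0,-0.1, 0,0,0,0,0,0,-0.1]'
cat > o.py <<'E'
from m import *
from scipy.spatial.transform import Rotation as Ro
def need(tilt,yaw,pos,c=None):
    s=ctrl.observe(); R=Ro.from_quat(s['tcp_rot'])
    W=Ro.from_euler('z',yaw,degrees=True)*Ro.from_euler('y',-tilt,degrees=True)*Ro.from_euler('x',180,degrees=True)
    print('pos',s['ee_pos'],'z',R.as_matrix()[:,2],'d mm',(np.array(pos)-s['ee_pos'])*1000,'rotvec',(W*R.inv()).as_rotvec(degrees=True),'j',s['joints'],'F',s['ft_force'],s['width'],s['grasp_force'],s['time'])
E
python3 -c "
from o import *
need(22,-3.3,(.5584,.1912,.154))"
```

```text
time: 7.85
ee_pos: [0.559, 0.1943, 0.1588]
tcp_rot: [0.976, -0.029, 0.216, 0.022]
ft_force: [0.5, -0.5, 0.7]
width: 0.555
grasp_force: 0.0
pos [0.559  0.1943 0.1588] z [ 0.4203 -0.0556 -0.9057] d mm [-0.615  -3.0578 -4.7766] rotvec [1.9141 2.918  0.4864] j [ 0.3912  0.1762  2.1848 -0.5123  0.4464  2.4499] F [ 0.5213 -0.4858  0.6821] 0.5545772414201112 0.0 7.85
```

```bash
python3 -m pendant '[-0.5,-3,-5,1.9,2.9,0.5,-0.1, 0,0,0,0,0,0,-0.1, 0,0,0,0,0,0,-0.1]'
python3 - <<'E'
from o import *
im,c=grab('wrist','w6.png'); need(22,-3.3,(.579,.190,.103))
for k in ('purple','blue','teal'): print(k,blobs(im,k,200,80,25)[0])
for p in ((.578,.1905,.106),(.568,.191,.120)): print(proj(c,p))
E
```

```text
time: 8.15
ee_pos: [0.557, 0.1899, 0.1522]
tcp_rot: [0.981, -0.029, 0.192, 0.008]
ft_force: [0.5, -0.8, -0.2]
width: 0.548
grasp_force: 0.0
pos [0.5568 0.1902 0.1523] z [ 0.3755 -0.0254 -0.9265] d mm [ 22.151   -0.2209 -49.2737] rotvec [0.2162 0.0969 0.052 ] j [ 0.361   0.1839  2.1774 -0.3658  0.4526  2.2932] F [-0.4738 -0.1555  0.7251] 0.5535933811413207 0.0 8.2
purple [([248, 192, 54, 68, 2975], [274.4, 226.2])]
blue [([125, 192, 66, 65, 3264], [157.7, 225.6])]
teal [([359, 192, 65, 67, 3246], [390.6, 225.3])]
[274.9499 226.1864]
[275.0393 241.0862]
```

View pics/w6.png

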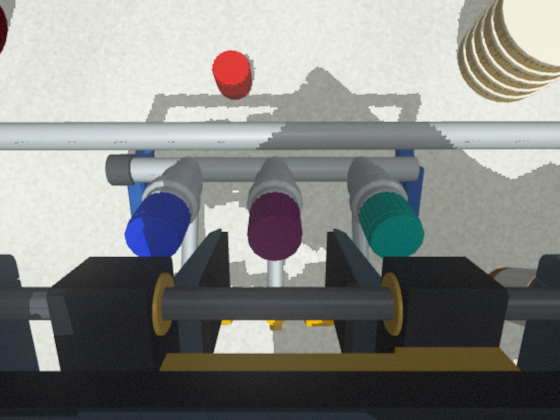

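The estimated cap centre projects to (275,226), right on the purple blob (274,226), and the rows match the neighbours. Advance and grip.

```bash
python3 -m pendant '[4.5,0,-10,0,0,0,-0.1, 4.5,0,-10,0,0,0,-0.1, 4.5,0.3,-10,0,0,0,-0.1, 4.5,0.3,-10,0,0,0,-0.1, 4,0,-9,0,0,0,-0.1, 0,0,0,0,0,0,-0.1, 0,0,0,0,0,0,0.2, 0,0,0,0,0,0,1, 0,0,0,0,0,0,1, 0,0,0,0,0,0,1, 0,0,0,0,0,0,1]' 45
python3 -c "
from o import *
need(22,-3.3,(.579,.190,.103))"
```

```text
time: 9.3
ee_pos: [0.5791, 0.1912, 0.1039]
tcp_rot: [0.981, -0.028, 0.191, 0.006]
ft_force: [-1.6, -4.2, 4.8]
width: 0.367
grasp_force: 45.0
pos [0.5791 0.1912 0.1039] z [ 0.3742 -0.0234 -0.927 ] d mm [-0.1452 -1.1937 -0.9015] rotvec [ 0.117   0.0136 -0.0126] j [ 0.3463  0.301   2.1477 -0.4271  0.368   2.3487] F [-1.6142 -4.1778  4.7548] 0.36717072228661457 45.004864926449955 9.3
```

Gripped (33.4 mm, 45 N). Pull along the head's axis.

```bash
python3 -m pendant '[-3.4,0.2,4.9,0,0,0,1, -3.4,0.2,4.9,0,0,0,1, -3.4,0.2,4.9,0,0,0,1, -3.4,0.2,4.9,0,0,0,1, -3.4,0.2,4.9,0,0,0,1, -3.4,0.2,4.9,0,0,0,1, -9,0.5,13,0,0,0,1, -9,0.5,13,0,0,0,1, -12,0,17,0,0,0,1, -14,0,25,0,0,0,1, -14,0,30,0,0,0,1, 0,0,0,0,0,0,1]'
python3 - <<'E'
from o import *
im,c=grab('wrist','w7.png'); t,D=grab('top','t2.png'); need(-13,-3.3,(.55,-.3,.103))
for k in ('purple','blue','teal'): print(k,blobs(im,k,200,80,25)[0])
E
```

```text
time: 10.5
ee_pos: [0.5009, 0.1943, 0.2347]
tcp_rot: [0.981, -0.028, 0.193, 0.005]
ft_force: [0.3, 0.4, -1.6]
width: 0.366
grasp_force: 45.0
pos [0.5007 0.1937 0.2317] z [ 0.3754 -0.0224 -0.9266] d mm [  49.2781 -493.7292 -128.6569] rotvec [ 2.0695 35.029  -0.0629] j [ 0.4112 -0.0333  2.2312 -0.2989  0.6179  2.2545] F [ 0.3983  0.428  -0.0159] 0.37023779700759607 44.997668587602675 10.6
purple [([242, 219, 71, 68, 4120], [277.2, 256.1])]
blue [([170, 147, 45, 47, 1634], [192.1, 170.0]), ([513, 218, 38, 27, 841], [531.9, 231.4])]
teal [([339, 146, 45, 48, 1607], [361.0, 169.9]), ([536, 178, 24, 77, 671], [549.7, 211.2])]
```

View pics/w7.png

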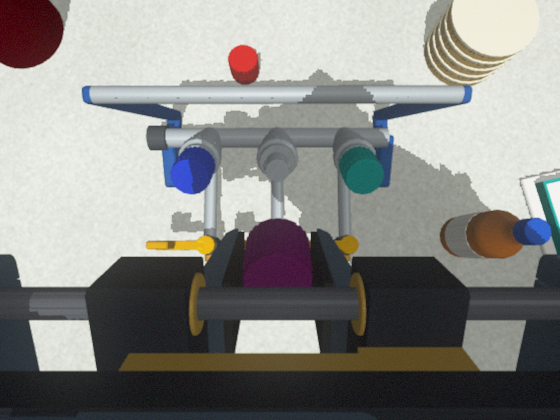

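Cap off and held (purple at (277,256)); both neighbour caps are still on, and the levers at (180,244) look shut. I have used up my picture allowance, so from here I work from numbers only. Carry to the purple tray while turning the cap upright.

```bash
python3 -m pendant '[4.5,-41,-1,0.2,2.9,0,1, 4.5,-41,-1,0.2,2.9,0,1, 4.5,-41,-1,0.2,2.9,0,1, 4.5,-41,-1,0.2,2.9,0,1, 4.5,-41,-1,0.2,2.9,0,1, 4.5,-41,-1,0.2,2.9,0,1, 4.5,-41,-1,0.2,2.9,0,1, 4.5,-41,-1,0.2,2.9,0,1, 4.5,-41,-1,0.2,2.9,0,1, 4.5,-41,-1,0.2,2.9,0,1, 4.5,-41,-1,0.2,2.9,0,1, 4.5,-41,-1,0.2,2.9,0,1, 0,0,0,0,0,0,1, 0,0,0,0,0,0,1]'
python3 - <<'E'
from o import *
im,c=grab('wrist','w8.png'); need(-13,-3.3,(.5577,-.3014,.1))
for k in ('purple','blue','teal'): print(k,blobs(im,k,100,80,25)[0])
C,D=ctrl.calibration('scene'),ctrl.calibration('top')
t=cv2.imread('pics/t1.png'); print([ (b,onz(D,*b[1],.026)) for b in blobs(t,'purple',12,60,20)[0] if b[1][0]>400])
s,_=grab('scene','s2.png')
for k in R: 
  if k!='yellow': print(k,[b for b in blobs(s,k,60,80,25)[0] if b[1][1]>110])
E
```

```text
time: 12.0
ee_pos: [0.5542, -0.2989, 0.2169]
tcp_rot: [0.993, -0.029, -0.113, -0.006]
ft_force: [0.6, 0.1, -1.0]
width: 0.365
grasp_force: 45.0
pos [ 0.5542 -0.2981  0.2174] z [-0.2238  0.0191 -0.9745] d mm [   3.5465   -3.275  -117.3582] rotvec [-0.345   0.0467  0.0678] j [-0.4926  0.3598  1.768  -0.0948  1.2238  1.178 ] F [ 0.3956  0.1304 -1.0225] 0.36846372179612497 44.99765719519928 12.05
purple [([241, 94, 87, 194, 5331], [279.2, 235.7]), ([276, 188, 32, 31, 750], [291.6, 203.5])]
blue [([171, 115, 91, 134, 2454], [217.6, 187.6])]
teal [([98, 123, 106, 131, 3281], [154.6, 197.1])]
[(([415, 256, 12, 9, 30], [419.1, 257.6]), array([ 0.5849, -0.2711,  0.026 ])), (([424, 256, 26, 71, 399], [438.1, 301.3]), array([ 0.5026, -0.3176,  0.026 ])), (([416, 268, 2, 11, 12], [416.1, 273.3]), array([ 0.5516, -0.2681,  0.026 ])), (([417, 282, 18, 46, 70], [420.2, 309.5]), array([ 0.4805, -0.2834,  0.026 ]))]
teal [([227, 146, 59, 45, 742], [257.7, 165.3]), ([316, 197, 24, 25, 395], [327.6, 209.1])]
purple [([181, 126, 57, 40, 605], [211.5, 143.3])]
blue [([205, 134, 58, 42, 703], [235.8, 152.2]), ([294, 150, 10, 12, 61], [299.0, 155.5]), ([381, 243, 27, 27, 486], [393.7, 255.9]), ([445, 411, 36, 9, 173], [460.8, 415.9])]
```

```bash
python3 - <<'E'
from o import *
im=cv2.imread('pics/w8.png'); s=cv2.imread('pics/s2.png')
c=ctrl.calibration('wrist');C=ctrl.calibration('scene')
print(c['pose'])
print('spare',onz(c,291.6,203.5,.03),'corner',onz(c,285,94,.019))
h=cv2.cvtColor(im,cv2.COLOR_BGR2HSV); m=cv2.inRange(h,(135,60,20),(175,255,255))
for y in range(90,292,6): 
    x=np.flatnonzero(m[y]); 
    r=np.split(x,np.flatnonzero(np.diff(x)>1)+1) if len(x) else []
    print(y,[(int(a[0]),int(a[-1])) for a in r if len(a)>1])
print(proj(C,(.552,-.298,.217)))
p=proj(C,(.552,-.298,.217)).astype(int)
h=cv2.cvtColor(s,cv2.COLOR_BGR2HSV); m=cv2.inRange(h,(135,60,15),(178,255,255)); m=m[p[1]-25:p[1]+30,p[0]-30:p[0]+30]; print(cv2.countNonZero(m)); q=np.argwhere(m); print(q.min(0)+[p[1]-25,p[0]-30] if len(q) else '',q.max(0)+[p[1]-25,p[0]-30] if len(q) else '')
E
```

```text
[[-0.0583 -0.8774 -0.4762  0.6665]
 [-0.9983  0.0484  0.0332 -0.3046]
 [-0.006   0.4774 -0.8787  0.3661]
 [ 0.      0.      0.      1.    ]]
spare [ 0.489  -0.3077  0.03  ] corner [ 0.6008 -0.3061  0.019 ]
90 []
96 [(290, 303)]
102 [(264, 280), (301, 304)]
108 [(242, 254), (302, 305)]
114 [(243, 246), (304, 306)]
120 [(244, 248), (305, 308)]
126 [(246, 250), (306, 309)]
132 [(248, 251), (307, 310)]
138 [(249, 253), (308, 311)]
144 [(251, 255), (309, 312)]
150 [(253, 256), (311, 313)]
156 [(254, 258), (312, 314)]
162 [(256, 259), (313, 316)]
168 [(258, 261), (314, 317)]
174 [(259, 262), (315, 318)]
180 [(261, 264), (285, 286), (288, 297), (317, 319)]
186 [(263, 266), (278, 279), (281, 295), (297, 302), (318, 320)]
192 [(264, 268), (276, 305), (319, 321)]
198 [(266, 269), (276, 306), (320, 322)]
204 [(268, 271), (276, 307), (321, 324)]
210 [(269, 272), (277, 306), (322, 325)]
216 [(271, 274), (282, 300), (323, 326)]
222 [(261, 327)]
228 [(254, 301)]
234 [(249, 305)]
240 [(247, 307)]
246 [(246, 308)]
252 [(245, 310)]
258 [(244, 311)]
264 [(242, 311)]
270 [(242, 312)]
276 [(242, 312)]
282 [(243, 312)]
288 []
[191.5576  73.2746]
127
[ 48 162] [ 83 198]
```

```bash
python3 - <<'E'
from o import *
c=ctrl.calibration('wrist')
a,b,d=[onz(c,*p,.018) for p in((242.5,108),(304.5,95.5),(327,222.5))]
print(a,b,d,np.linalg.norm(a-b),np.linalg.norm(b-d)); xa=(b-d)/np.linalg.norm(b-d); cen=(a+d)/2; print(cen,np.degrees(np.arctan2(xa[1],xa[0])),cen+xa*.033)
E
```

```text
[ 0.5899 -0.2644  0.018 ] [ 0.5982 -0.3246  0.018 ] [ 0.4559 -0.3473  0.018 ] 0.06083116478398261 0.1441012750369423
[ 0.5229 -0.3058  0.018 ] 9.02873985477365 [ 0.5555 -0.3006  0.018 ]
```

```bash
python3 -m pendant '[2,-2.5,-30,-0.3,0,0,1, 0,0,-30,0,0,0,1, 0,0,-30,0,0,0,1, 0,0,-30,0,0,0,1, 0,0,-30,0,0,0,1, 0,0,-25,0,0,0,1, 0,0,0,0,0,0,1, 0,0,0,0,0,0,1]'; python3 -c "
from o import *
need(-13,-3.3,(.556,-.3006,.024))"
```

```text
time: 12.9
ee_pos: [0.5567, -0.3003, 0.0445]
tcp_rot: [0.993, -0.029, -0.112, -0.003]
ft_force: [-0.4, -0.4, 0.6]
width: 0.364
grasp_force: 45.0
pos [ 0.5567 -0.3003  0.0445] z [-0.2224  0.0127 -0.9749] d mm [ -0.7468  -0.2904 -20.4984] rotvec [ 0.0094  0.126  -0.0105] j [-0.4917  0.5877  1.8036 -0.1149  0.9578  1.2125] F [-0.4315 -0.4112  0.568 ] 0.36420378616084825 44.997595224995166 12.9
```

```bash
python3 -m pendant '[0,0,-5,0,0,0,1, 0,0,-5,0,0,0,1, 0,0,-4,0,0,0,1, 0,0,-2,0,0,0,1, 0,0,0,0,0,0,1, 0,0,0,0,0,0,1]'; python3 -m pendant '[0,0,-1.5,0,0,0,1, 0,0,0,0,0,0,1]';python3 -m pendant '[0,0,-1.5,0,0,0,1, 0,0,0,0,0,0,1]'
```

```text
time: 13.5
ee_pos: [0.5567, -0.301, 0.028]
tcp_rot: [0.993, -0.029, -0.112, -0.003]
ft_force: [0.2, 0.6, -1.0]
width: 0.366
grasp_force: 45.0
time: 13.7
ee_pos: [0.5567, -0.301, 0.0264]
tcp_rot: [0.993, -0.029, -0.112, -0.003]
ft_force: [-0.2, 0.6, 0.3]
width: 0.368
grasp_force: 45.0
time: 13.9
ee_pos: [0.5566, -0.301, 0.0248]
tcp_rot: [0.993, -0.029, -0.112, -0.003]
ft_force: [-0.8, 0.3, -0.4]
width: 0.364
grasp_force: 45.0
```

Still free; step down to contact.

```bash
for i in 1; do python3 -m pendant '[0,0,-1,0,0,0,1, 0,0,0,0,0,0,1]' | grep -E "pos|ft"; python3 -m pendant '[0,0,-1,0,0,0,1, 0,0,0,0,0,0,1]'| grep -E "pos|ft"; python3 -m pendant '[0,0,-1,0,0,0,1, 0,0,0,0,0,0,1]'| grep -E "pos|ft"; done
```

```text
ee_pos: [0.5568, -0.301, 0.0244]
ft_force: [-1.1, 1.5, 6.9]
ee_pos: [0.5569, -0.3011, 0.0243]
ft_force: [-5.8, 2.9, 19.8]
ee_pos: [0.557, -0.3011, 0.0242]
ft_force: [-7.6, 6.3, 32.7]
```

Contact at z = 0.0244, as predicted for an upright cap. Unload, release, check, retreat.

```bash
python3 -m pendant '[0,0,-0.0,0,0,0,1, 0,0,2.5,0,0,0,1, 0,0,0,0,0,0,1, 0,0,0,0,0,0,0.15, 0,0,0,0,0,0,0.05, 0,0,0,0,0,0,0, 0,0,0,0,0,0,0]' 10; python3 -m pendant '[1,0,5,0,0,0,0, 2,0,9,0,0,0,0, 5,0,20,0,0,0,0, 9,0,40,0,0,0,0, 9,0,40,0,0,0,0, 9,0,40,0,0,0,0, 0,-20,40,0,0,0,0, 0,0,0,0,0,0,0]'
python3 - <<'E'
from o import *
im,c=grab('wrist','w9.png'); s,C=grab('scene','s3.png'); t,D=grab('top','t3.png')
for p in((.0,'x'),): pass
R['purple']=(135,175)
for n,i,cc in(('w',im,c),('s',s,C),('t',t,D)):
    print(n,[(b,onz(cc,*b[1],.026)) for b in blobs(i,'purple',40,60,20)[0]], 'expect',proj(cc,(.556,-.3006,.026)),proj(cc,(.489,-.308,.026)))
print([b for b in blobs(s,'yellow',20)[0] if b[1][0]>330 and b[1][1]>200])
need(-13,-3.3,(0,0,0))
E
```

```text
time: 15.2
ee_pos: [0.5566, -0.301, 0.0243]
tcp_rot: [0.993, -0.029, -0.112, -0.003]
ft_force: [0.8, -0.8, 1.5]
width: 0.502
grasp_force: 0.0
time: 16.0
ee_pos: [0.5945, -0.3237, 0.2254]
tcp_rot: [0.994, -0.029, -0.108, -0.001]
ft_force: [0.1, 0.0, 0.7]
width: 0.5
grasp_force: 0.0
w [(([221, 134, 83, 126, 2400], [264.3, 210.9]), array([ 0.5178, -0.305 ,  0.026 ])), (([241, 159, 33, 40, 1049], [257.0, 179.1]), array([ 0.5568, -0.3002,  0.026 ]))] expect [257.4418 179.7524] [268.7393 232.6379]
s [(([181, 126, 57, 40, 832], [208.8, 144.6]), array([ 0.5364, -0.2923,  0.026 ]))] expect [200.2579 146.6012] [219.7908 134.0088]
t [(([47, 86, 23, 8, 41], [59.1, 90.3]), array([0.8307, 0.5691, 0.026 ])), (([415, 256, 35, 71, 748], [435.2, 287.8]), array([ 0.5286, -0.3095,  0.026 ])), (([418, 296, 15, 32, 55], [420.6, 314.6]), array([ 0.4706, -0.2851,  0.026 ]))] expect [432.0612 273.7738] [432.7534 307.2769]
[([345, 212, 28, 20, 246], [358.3, 221.3]), ([374, 233, 17, 13, 128], [381.2, 238.9]), ([394, 239, 11, 8, 29], [398.6, 242.7]), ([415, 259, 27, 20, 260], [429.5, 267.8])]
pos [ 0.5914 -0.3207  0.2184] z [-0.2222  0.0129 -0.9749] d mm [-591.4376  320.7489 -218.4126] rotvec [0.0126 0.1369 0.0453] j [-0.494   0.4231  1.6754 -0.0993  1.2486  1.1764] F [-0.4815  0.3995  0.1421] 0.502870153899639 0.0 16.15
```

```bash
python3 - <<'E'
from o import *
c=ctrl.calibration('wrist'); D=ctrl.calibration('top')
a=np.linspace(0,2*np.pi,60); pts=np.array([proj(c,(.5568+.017*np.cos(k),-.3002+.017*np.sin(k),z)) for k in a for z in(.009,.043)])
print('upright box',pts.min(0),pts.max(0),'seen 241..274, 159..199')
t=cv2.imread('pics/t3.png')
_,l=b=blobs(t,'yellow',20); 
for st,ce in b[0]:
    if ce[0]<300 and ce[1]>220:
        x,y,w,h,_=st; m=(l[y:y+h,x:x+w]>0).astype(np.uint8); r=cv2.minAreaRect(cv2.findNonZero(m)); print(st,ce,r[1:])
b0=cv2.imread('pics/t0.png')
for n in('blue','teal'): print(n,[x for x in blobs(t,n,50)[0] if x[1][0]<300 and 180<x[1][1]<300])
d=cv2.absdiff(cv2.cvtColor(cv2.imread('pics/s0.png'),6),cv2.cvtColor(cv2.imread('pics/s3.png'),6))
for k,(x,y,w,h) in dict(bottle=(285,150,30,60),dish=(175,205,60,60),can=(122,152,52,65)).items(): print(k,d[y:y+h,x:x+w].mean())
E
```

```text
upright box [242.2694 156.219 ] [276.2702 199.2034] seen 241..274, 159..199
[126, 239, 10, 6, 33] [130.8, 241.4] ((9.60969066619873, 3.3339741230010986), 11.309932708740234)
[138, 243, 22, 9, 118] [150.6, 246.1] ((8.0, 21.0), 90.0)
[162, 247, 34, 14, 166] [181.4, 252.8] ((34.109195709228516, 9.195928573608398), 8.426968574523926)
[198, 256, 34, 16, 173] [218.1, 261.7] ((32.89606857299805, 12.152688026428223), 24.77513885498047)
blue [([144, 194, 22, 26, 351], [153.3, 208.0]), ([291, 265, 10, 11, 91], [295.5, 269.7])]
teal [([222, 218, 17, 19, 224], [229.9, 227.8])]
bottle 19.162777777777777
dish 28.2475
can 9.140532544378699
```

The cap's silhouette matches the upright prediction to within about 3 px, the levers are parallel, and the neighbour caps and bottle are unchanged. Handing in.

```bash
python3 -c "
from station import ctrl
print(ctrl.sign_off())"
```

```text
the job is handed in; nothing more can be done
None
```

I shut the middle station's lever onto its stop, then pulled off its purple cap and stood it upright in the purple tray beside the spare; the hand-in gave no verdict, the last images showed nothing wrong (I did not measure the dishes or canister separately), and I viewed 12 pictures, two over the limit of 10.

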